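Seat the taper plug of an air-line stopcock in a sawmill cabin

TASK

Put the loose stopcock plug back: lift it out of its wooden stand and lower it upright into the tapered bore of the stopcock with its handle in line with the pipe, just until it rests in the taper. Then press it down with a steady push of about 15 N while turning it a quarter turn, rocking it to and fro if need be, so that it works its way in until its collar lies flush on the body and the handle stands square across the pipe; keep that push on for a moment at the end. Never push with more than 25 N; then let go, and leave the tin, mug and spanner where they are.

Things in the scene. Friction and masses are not known exactly. Their poses are not given: they have to be found in the camera images.
- plug: Loose solid brass taper plug, 82 mm tall, about 220 g. Origin: centre of its flat tip; z up its axis, x along the handle. Round tapered shank 40 mm long, 16 mm across at the tip, 31 mm at the top; collar 42 mm across from 40 to 46 mm; flat bar handle from 46 to 82 mm, 54 mm long (x), 12 mm thick (y), both ends alike. Starts upright in the stand, collar on its top, up to 1 mm of side play.
- collar (a point): Centre of the underside of the plug's collar, on its axis, 40 mm above the plug's tip; axes as the plug.
- cock: Base plate of the stopcock, fixed, 120 x 100 x 8 mm steel. Origin: its underside's centre on the desk; x along the pipe, y across, z up. On it, on rubber mounts, stands a 70 x 70 mm steel block, flat top 55 mm above the desk, with a tapered bore in its middle (35 mm hole in the top; inside, four stiff brass liners). Pipe stubs (axis 32 mm up, 36 mm unions) run along +x and -x to 93 mm from the centre.
- mouth (a point): Centre of the bore in the plane of the block's top; axes as the stopcock. Lowered in gently, the plug rests, collar 5 to 7 mm above this plane (to 11 mm if off-centre). Pushed straight down with 25 N it sticks 2 to 4 mm short. Pressed with 15 N while turned, it works down 4 to 7 mm a quarter turn, against about 0.3 N m, and stays there; rocking works it in further. Home: collar flat on the top.
- valve (a joint): How far the stopcock's block has sunk on its rubber mounts, in m: 0 unloaded, 0.0001 more for each newton pushed down on it (25 N: 0.0025), the weight of the plug included. The limit of travel is 0.006.
- stand: The fixed square wooden stand, 90 x 90 x 46 mm, with a round 33 mm hole in the middle in which the plug stands. Origin: under its centre on the desk; z up.
- grease_tin: Bystander: plain round steel tin, 60 mm diameter, 65 mm high, standing on the desk. Origin: centre of its underside.
- mug: Bystander: white mug, 80 mm diameter, 90 mm high, handle at its +y. Origin: centre of its underside.
- spanner: Bystander: open-ended steel spanner lying on the desk, along its x. Origin: centre of its underside.
Things that resemble listed ones, but are neither listed nor needed, are in the scene too. Of the things that look like the plug, the middle-sized one is meant.

How it is judged:
By the outcome, as a careful person would: the job done as asked, in the order asked, and still so for the second after the job is handed in, with the robot touching nothing.
It also fails if it takes over 72 s, if anything falls off the work surface, if the arm or the gripper's body presses on something with over 40 N, if the wrist force passes 120 N, or if a joint passes its speed limit or range.

ROBOT

A 7-joint arm with a two-finger parallel gripper is mounted at the origin on the work surface. World frame = base frame: x ahead of the robot, y to its left, z up, the work surface at z = 0. Lengths are in m, angles in rad, forces in N, time in s.
With the tool pointing down it reaches from about 0.4 to 0.85 m from the base axis. Payload 10.4 kg.
Tool frame: the origin (TCP) lies at the very end of the fingers, on their centre line; the grasp point (between the pads) lies 19 mm behind it; z points along the fingers, y is the line along which they close (so a half turn about z gives the same grasp; the last joint's range is limited). The gripper opens to 85 mm and grips with 20 to 120 N. Pads are 22 mm wide; open, the fingers measure 114 mm over their backs; the gripper's body (76 mm by 85 mm) begins 54 mm behind the grasp point. The pads swing forward as they close: fully open they stand 13 mm farther back than shut.
Start: joints at [1.317, 0.332, -0.065, 1.46, 0.022, 1.35, -0.088], TCP at [0.143, -0.608, 0.231] pointing down, gripper open.
Joint ranges: [-2.6, 2.6], [-0.5, 2.12], [-1.47, 1.34], [0.16, 2.42], [-1.27, 4.41], [0.06, 2.06], [-2.6, 2.6]. Speed limits (rad/s): [2.22, 2.22, 2.79, 2.79, 3.14, 3.14, 3.14].

INTERFACE

Orientations are given as a unit quaternion [x, y, z, w].
In Python, from workcell import * gives the robot as it stands.
- The arm moves only by the tool step_arm, never from a script. Its argument "commands" is one flat list of numbers, 7 for each row, row after row: the finger opening in mm, from 0 to 85.4, then the shift along the world's x, y, z as a fraction of full scale, then the turn, a rotation vector about the world's x, y, z as a fraction of full scale. A call has exactly 10 rows; each row is the pose to reach, as a shift and turn from the pose commanded when the call began, turning the shorter way round; what a row does not reach only later rows make up. Full scale, the value 1, is 0.6 m for a shift and pi rad for a turn. A row lasts 1/8 s, in which the tool goes at most 62.5 mm and 10.7 degrees, less where a joint would pass 70% of its speed; a pose out of reach is approached as far as the arm can. A call with a number of a shift or a turn outside -1 to 1 is refused whole. A call with a gripper value outside its range is refused whole. The fingers move at their own pace and stop on an object; "squeeze" is the grip in N (left out, the last holds). Time passes only in rows, so rows that repeat a pose let the fingers close, or fill a call up. It gives the time, the measured TCP pose, the force, the opening and the grip force at its end, in the units of the state.
- get_obs(): the state, without advancing time (a new reading comes with each control period).
- camera(name): name is "side" or "top" or "wrist"; returns the picture (480x640x3 uint8, red, green, blue); there is no depth.
- camera_params(name): a dict with "mtx" (3x3 intrinsics, pixels), "extrinsics" (4x4, takes a point from world to camera coordinates); the wrist camera has in their place "tool_from_camera" (4x4, takes a point from camera to tool coordinates, whose origin is the TCP and whose axes are the flange's). Camera axes: x right, y down, z forward; pixel columns grow to the right and rows downward; lengths in m; the calibration is good to about 2 mm. The wrist camera is an equidistant fisheye: a pixel r from the principal point sees the ray r / f radians off the axis. A picture is of the moment at which its call begins: read the wrist's pose just before it. camera_params takes no time and is no camera call.
- hand_in(): hands the job in; it is judged then, once.
The state is a dict: "clock": time; "joint_pos": joint angles; "joint_velocities": joint speeds; "tau": joint torques, N m; "position": TCP position; "ee_rot": TCP orientation; "ft_force": force on the tool from outside, world axes, zero at the start; "torque": the same for the moment, N m; "grip_width": opening from 0.0 (shut) to 1.0 (fully open); "grasp_force": force on a finger pad.
Only numpy, scipy, OpenCV 4.12 (cv2) and the standard library are available. Lean on these libraries where they do the work, as an engineer would, in place of code of your own. Each camera call takes 0.05 s, during which the arm holds its last target. There are 200 camera calls.

## Working session

There is one attempt and no reset: what is moved stays moved. The work goes in short steps, Python scripts to look and compute and a tool call to move; the robot and the scene stay as the last step left them, time stands still between calls to the robot, and variables do not carry over. Pictures are saved under pics/ and viewed, at most 10 in all, crops included, and the job is handed in when it is done.

Besides the shell and the picture viewer there is one more tool, called after ">>>" by a JSON object that holds its "op" and its "data". step_arm: Moves the arm, as the interface text tells. Its arguments: {"type":"object","properties":{"commands":{"type":"array","items":{"type":"number"}},"squeeze":{"type":"number"}},"required":["commands"]}

```bash
mkdir -p pics; python3 - <<'E'
from workcell import *
import cv2,numpy as np
o=get_obs();print({k:np.round(v,3) for k,v in o.items()})
for n in("top","side"):
    cv2.imwrite(f"pics/{n}0.png",camera(n)[:,:,::-1]);p=camera_params(n);print(n,p)
print(camera_params("wrist"))
E
```

```text
{'clock': np.float64(0.0), 'joint_pos': array([ 1.317,  0.333, -0.065,  1.461,  0.022,  1.35 , -0.088]), 'joint_velocities': array([ 0.001, -0.001, -0.001, -0.001,  0.   ,  0.001,  0.001]), 'tau': array([-0.0000e+00, -6.2545e+01,  4.9000e-02, -3.9160e+01,  1.6000e-02,
        1.0000e-02,  0.0000e+00]), 'position': array([ 0.143, -0.608,  0.231]), 'ee_rot': array([ 0.993,  0.115, -0.   , -0.001]), 'ft_force': array([ 0.265, -0.84 , -0.516]), 'torque': array([0.022, 0.006, 0.012]), 'grasp_force': np.float64(0.0), 'grip_width': np.float64(0.999)}
top {'mtx': array([[539.33229291,   0.        , 318.21377932],
       [  0.        , 539.33229291, 244.78590096],
       [  0.        ,   0.        ,   1.        ]]), 'extrinsics': array([[ 0.01984529, -0.99974443,  0.0108278 , -0.02151466],
       [-0.99697578, -0.02060189, -0.07493236,  0.61259163],
       [ 0.07513628, -0.009308  , -0.99712983,  1.12311395],
       [ 0.        ,  0.        ,  0.        ,  1.        ]])}
side {'mtx': array([[509.16256828,   0.        , 320.3923149 ],
       [  0.        , 509.16256828, 239.9198744 ],
       [  0.        ,   0.        ,   1.        ]]), 'extrinsics': array([[ 0.9661972 , -0.25775589,  0.00498706, -0.58745198],
       [-0.13190582, -0.51088412, -0.84946941,  0.12372727],
       [ 0.22150356,  0.82009714, -0.5276143 ,  1.13993227],
       [ 0.        ,  0.        ,  0.        ,  1.        ]])}
{'mtx': array([[371.64829954,   0.        , 323.04336318],
       [  0.        , 371.64829954, 238.99649651],
       [  0.        ,   0.        ,   1.        ]]), 'tool_from_camera': array([[ 1.15886145e-03, -9.57871255e-01, -2.87195605e-01,
         7.26502498e-02],
       [ 9.99999066e-01,  9.02011733e-04,  1.02664960e-03,
         1.15994838e-03],
       [-7.24344333e-04, -2.87196527e-01,  9.57871406e-01,
        -1.44090105e-01],
       [ 0.00000000e+00,  0.00000000e+00,  0.00000000e+00,
         1.00000000e+00]])}
```

View pics/top0.png

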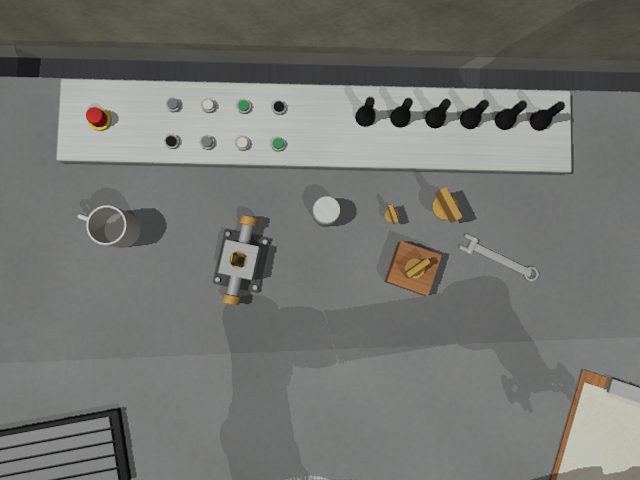

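View pics/side0.png

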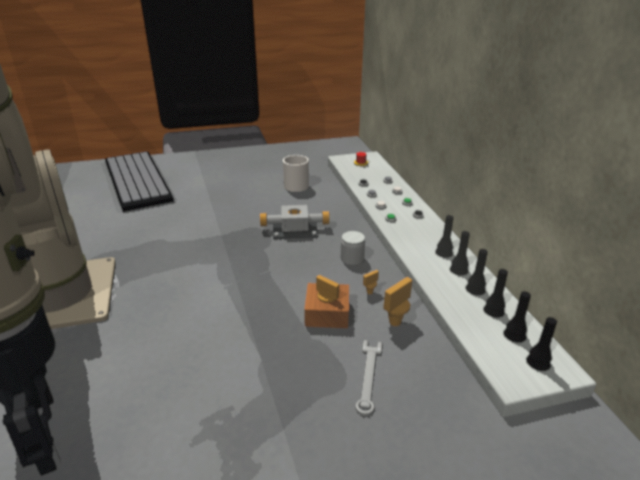

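The top view shows the stand with the plug at about (419,267), its handle running up-right, and the stopcock at (240,260) with its pipe from (247,221) to (232,299). The tin is at (327,210), the mug at (108,226) and the spanner at (500,257). Next I'll enlarge the plug and the stopcock.

```bash
cat > h.py <<'E'
from workcell import *
import cv2,numpy as np
from scipy.spatial.transform import Rotation as R
def pix2w(n,uv,z):
    p=camera_params(n);E=p["extrinsics"];d=np.linalg.solve(p["mtx"],[*uv,1.]);Rm=E[:3,:3]
    c=-Rm.T@E[:3,3];d=Rm.T@d;return c+d*(z-c[2])/d[2]
def w2pix(n,X):
    p=camera_params(n);E=p["extrinsics"];q=p["mtx"]@(E[:3,:3]@np.array(X)+E[:3,3]);return q[:2]/q[2]
def wpose():
    o=get_obs();return np.array(o["position"]),R.from_quat(o["ee_rot"])
def wray(uv,z,pose):   # wrist pixel -> world point on plane z
    p=camera_params("wrist");K=p["mtx"];T=p["tool_from_camera"]
    a=(uv[0]-K[0,2])/K[0,0];b=(uv[1]-K[1,2])/K[1,1];r=np.hypot(a,b)+1e-12
    d=np.array([np.sin(r)*a/r,np.sin(r)*b/r,np.cos(r)])
    t,Rw=pose;c=Rw.apply(T[:3,3])+t;d=Rw.apply(T[:3,:3]@d);return c+d*(z-c[2])/d[2]
E
python3 - <<'E'
from h import *
t=cv2.imread("pics/top0.png")
a=cv2.resize(t[225:310,375:455],(400,425),interpolation=cv2.INTER_CUBIC)
b=cv2.resize(t[215:300,200:280],(400,425),interpolation=cv2.INTER_CUBIC)
# b rows offset 215->300 ; pipe end at 303 slightly cut
cv2.imwrite("pics/c1.png",np.hstack([a,b]))
print(pix2w("top",(420,267),.08),pix2w("top",(240,260),.055))
E
```

```text
[ 0.56792593 -0.21476969  0.08      ] [0.57577409 0.15153562 0.055     ]
```

View pics/c1.png

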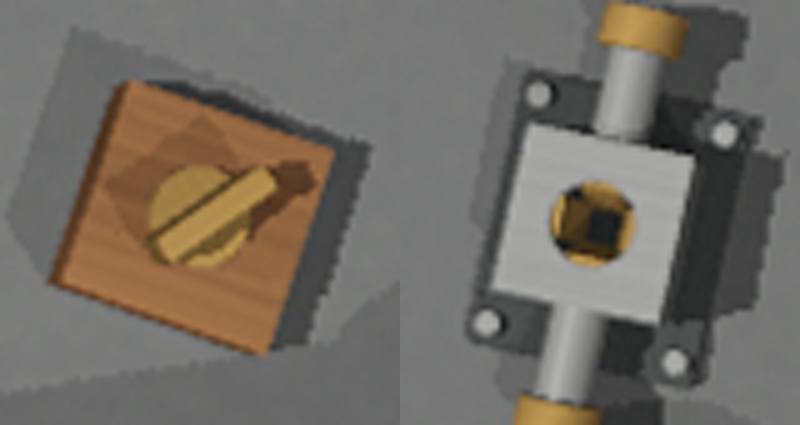

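The crop shows the handle top running from (168,252) to (267,177) and the block corners at (527,122), (694,157), (660,322) and (491,290). The bore is at (593,223).

```bash
python3 - <<'E'
from h import *
f=lambda u,v,z:pix2w("top",(375+u/5-.4,225+v/5-.4),z)
g=lambda u,v,z:pix2w("top",(200+(u-400)/5-.4,215+v/5-.4),z)
a,b=f(168,252,.088),f(267,177,.088);d=b-a
print("handle",(a+b)/2,np.linalg.norm(d),np.degrees(np.arctan2(d[1],d[0])))
c=np.array([g(*p,.055) for p in[(527,122),(694,157),(660,322),(491,290)]]);print("block",c.mean(0),np.linalg.norm(c-np.roll(c,1,0),axis=1))
for e in(c[0]-c[3],c[1]-c[2],c[0]-c[1],c[3]-c[2]):print(np.degrees(np.arctan2(e[1],e[0])))
print("bore",g(593,223,.055))
s=np.array([f(*p,.046) for p in[(130,80),(335,150),(268,355),(50,285)]]);print("stand",s.mean(0),np.linalg.norm(s-np.roll(s,1,0),axis=1))
t,Rw=wpose();print(Rw.as_matrix().round(3))
E
```

```text
handle [ 0.56656399 -0.20939482  0.088     ] 0.05013824070081245 -52.05719502963313
block [0.57753182 0.15527814 0.055     ] [0.0706457  0.0704631  0.06925735 0.0706785 ]
-10.18144017784966
-10.004556160713662
79.32016925932105
80.44744377274571
bore [0.57734604 0.15528511 0.055     ]
stand [ 0.56679963 -0.20855215  0.046     ] [0.0919937  0.09015995 0.09002099 0.09475153]
[[ 0.973  0.229 -0.   ]
 [ 0.229 -0.973  0.001]
 [-0.    -0.001 -1.   ]]
```

>>> {"op": "step_arm", "data": {"commands": [60,0.07,0.066,-0.005,0,0,0.058,60,0.141,0.133,-0.01,0,0,0.116,60,0.211,0.199,-0.015,0,0,0.174,60,0.282,0.266,-0.02,0,0,0.232,60,0.352,0.332,-0.025,0,0,0.29,60,0.423,0.398,-0.03,0,0,0.348,60,0.493,0.465,-0.035,0,0,0.406,60,0.564,0.531,-0.04,0,0,0.464,60,0.634,0.598,-0.045,0,0,0.522,60,0.705,0.664,-0.05,0,0,0.58], "squeeze": 100}}

```text
clock: 1.35
position: [0.5669, -0.2088, 0.201]
ee_rot: [0.515, 0.857, -0.0, -0.0]
ft_force: [0.6, -0.6, -0.6]
grip_width: 0.7
grasp_force: 0.0
```

>>> {"op": "step_arm", "data": {"commands": [60,0,0,0,0,0,0.03,60,0,0,0,0,0,0.058,60,0,0,0,0,0,0.058,60,0,0,0,0,0,0.058,60,0,0,0,0,0,0.058,60,0,0,0,0,0,0.058,60,0,0,0,0,0,0.058,60,0,0,0,0,0,0.058,60,0,0,0,0,0,0.058,60,0,0,0,0,0,0.058]}}

```text
clock: 2.6
position: [0.566, -0.2101, 0.2013]
ee_rot: [0.438, 0.899, 0.0, 0.0]
ft_force: [0.4, 0.2, 0.5]
grip_width: 0.701
grasp_force: 0.0
```

```bash
python3 - <<'E'
from h import *
o=get_obs();t,Rw=wpose();np.savez("w1",t=t,q=Rw.as_quat())
im=camera("wrist");cv2.imwrite("pics/w1.png",im[:,:,::-1])
m=Rw.as_matrix();print(o["clock"],t,m.round(3),np.degrees(np.arctan2(m[1,1],m[0,1])),o["joint_pos"],o["ft_force"],o["grip_width"])
E
```

```text
2.6 [ 0.56598174 -0.21005515  0.20133872] [[-0.617  0.787  0.   ]
 [ 0.787  0.617  0.   ]
 [ 0.     0.    -1.   ]] 38.062698554171504 [ 0.77984239  0.3709179  -0.63282597  1.53502593  0.22371716  1.30902098
  0.78573693] [0.3617613  0.18221621 0.47094921] 0.7006091247882285
```

View pics/w1.png

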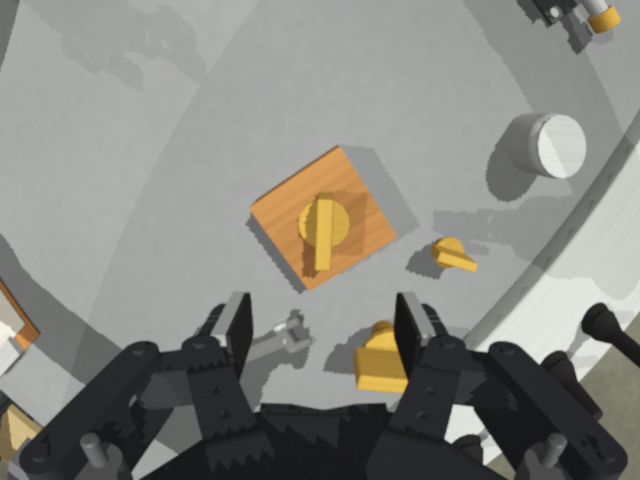

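The wrist view shows the handle top almost vertical in the picture, with corners at about (317,194), (332,194), (330,270) and (315,270).

```bash
python3 - <<'E'
from h import *
d=np.load("w1.npz");P=(d["t"],R.from_quat(d["q"]))
c=np.array([wray(p,.088,P) for p in[(317,194),(332,194),(330,270),(315,270)]])
print(c.round(4),c.mean(0));e=(c[0]+c[1]-c[2]-c[3])/2;print(np.linalg.norm(e),np.degrees(np.arctan2(e[1],e[0])))
s=np.array([wray(p,.046,P) for p in[(339,146),(397,237),(309,291),(250,208)]]);print(s.mean(0),np.linalg.norm(s-np.roll(s,1,0),axis=1))
for p in[(456,205),(391,214)]:print(pix2w("top",p,.05))
E
```

```text
[[ 0.5447 -0.1913  0.088 ]
 [ 0.553  -0.1848  0.088 ]
 [ 0.5874 -0.2304  0.088 ]
 [ 0.5786 -0.2373  0.088 ]] [ 0.56591792 -0.21094467  0.088     ]
0.05705921324960908 126.69685010365585
[ 0.56770789 -0.21274207  0.046     ] [0.08930028 0.09090318 0.0903653  0.08929932]
[ 0.70030792 -0.29548744  0.05      ]
[ 0.67843984 -0.15947269  0.05      ]
```

>>> {"op": "step_arm", "data": {"commands": [60,0,-0.001,-0.08,0,0,-0.003,60,0,-0.001,-0.16,0,0,-0.003,60,0,-0.001,-0.21,0,0,-0.003,60,0,-0.001,-0.238,0,0,-0.003,60,0,-0.001,-0.238,0,0,-0.003,0,0,-0.001,-0.238,0,0,-0.003,0,0,-0.001,-0.238,0,0,-0.003,0,0,-0.001,-0.238,0,0,-0.003,0,0,-0.001,-0.238,0,0,-0.003,0,0,-0.001,-0.238,0,0,-0.003], "squeeze": 100}}

```text
clock: 3.9
position: [0.5667, -0.2109, 0.0598]
ee_rot: [0.442, 0.897, 0.0, 0.001]
ft_force: [-1.7, 0.5, 5.7]
grip_width: 0.12
grasp_force: 98.2
```

>>> {"op": "step_arm", "data": {"commands": [0,0,0,0,0,0,0,0,0,0,0,0,0,0,0,0,0,0,0,0,0,0,0,0,0,0,0,0,0,0,0,0,0,0,0,0,0,0.02,0,0,0,0,0,0,0.05,0,0,0,0,0,0,0.1,0,0,0,0,0,0,0.15,0,0,0,0,0,0,0.15,0,0,0,0,0,0,0.15,0,0,0]}}

```text
invalid input
```

```bash
python3 - <<'E'
from h import *
o=get_obs();t,Rw=wpose();m=Rw.as_matrix()
im=camera("wrist");cv2.imwrite("pics/w2.png",im[:,:,::-1])
print(o["clock"],t,np.degrees(np.arctan2(m[1,1],m[0,1])),o["ft_force"],o["grip_width"],o["grasp_force"])
E
```

```text
3.9 [ 0.56669595 -0.21087346  0.05976999] 37.51864008730069 [-1.71130373  0.51734699  5.65452623] 0.12016958881610758 98.22761535644531
```

View pics/w2.png

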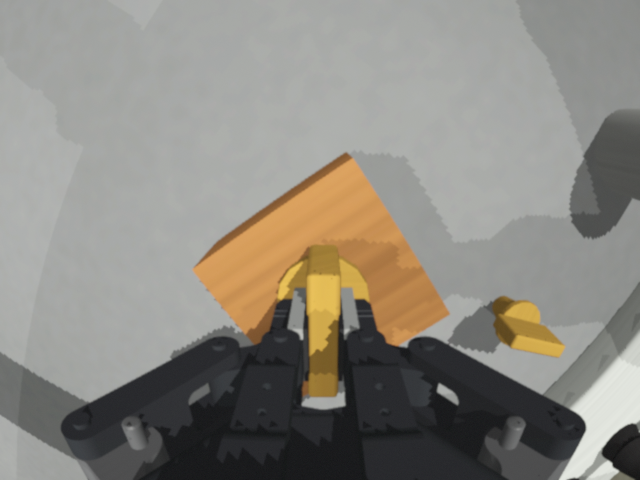

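The plug is gripped squarely between the pads. The second call was refused because it had 11 rows, so I'll lift again with 10.

>>> {"op": "step_arm", "data": {"commands": [0,0,0,0.005,0,0,0,0,0,0,0.02,0,0,0,0,0,0,0.05,0,0,0,0,0,0,0.09,0,0,0,0,0,0,0.13,0,0,0,0,0,0,0.16,0,0,0,0,0,0,0.16,0,0,0,0,0,0,0.16,0,0,0,0,0,0,0.16,0,0,0,0,0,0,0.16,0,0,0]}}

```text
clock: 5.2
position: [0.5657, -0.2105, 0.1539]
ee_rot: [0.442, 0.897, 0.0, -0.001]
ft_force: [-0.4, -0.9, -2.4]
grip_width: 0.125
grasp_force: 97.4
```

```bash
python3 - <<'E'
from h import *
o=get_obs();t,Rw=wpose();m=Rw.as_matrix()
print(o["clock"],t,m.round(4),np.degrees(np.arctan2(m[1,1],m[0,1])),o["ft_force"],o["torque"],o["grip_width"],o["grasp_force"])
E
```

```text
5.2 [ 0.56568918 -0.21053435  0.15385949] [[-6.091e-01  7.931e-01 -9.000e-04]
 [ 7.931e-01  6.091e-01  6.000e-04]
 [ 1.000e-03 -4.000e-04 -1.000e+00]] 37.52707019350337 [-0.35308139 -0.91014213 -2.42375945] [ 0.0529236  -0.0434323   0.05828782] 0.124979991872252 97.44094491004944
```

>>> {"op": "step_arm", "data": {"commands": [0,0.001,0.03,0,0,0,0.02,0,0.003,0.1,0,0,0,0.05,0,0.006,0.19,0,0,0,0.08,0,0.009,0.28,0,0,0,0.11,0,0.012,0.37,0,0,0,0.14,0,0.015,0.46,0,0,0,0.17,0,0.017,0.54,0,0,0,0.2,0,0.02,0.59,0,0,0,0.225,0,0.02,0.609,0,0,0,0.2356,0,0.02,0.609,0,0,0,0.2356]}}

```text
clock: 6.45
position: [0.5773, 0.1558, 0.1546]
ee_rot: [0.087, 0.996, 0.0, -0.0]
ft_force: [0.0, 0.2, -1.4]
grip_width: 0.119
grasp_force: 97.6
```

>>> {"op": "step_arm", "data": {"commands": [0,0,0,0,0,0,0,0,0,0,0,0,0,0,0,0,0,0,0,0,0,0,0,0,0,0,0,0,0,0,0,0,0,0,0,0,0,0,0,0,0,0,0,0,0,0,0,0,0,0,0,0,0,0,0,0,0,0,0,0,0,0,0,0,0,0,0,0,0,0]}}

```text
clock: 7.7
position: [0.578, 0.1548, 0.1545]
ee_rot: [0.088, 0.996, 0.0, 0.0]
ft_force: [-0.7, 0.2, -1.9]
grip_width: 0.123
grasp_force: 97.6
```

```bash
python3 - <<'E'
from h import *
o=get_obs();t,Rw=wpose();m=Rw.as_matrix();np.savez("w3",t=t,q=Rw.as_quat())
im=camera("wrist");a=im[:,:,::-1]
top=camera("top")[:,:,::-1];s=camera("side")[:,:,::-1]
cv2.imwrite("pics/w3.png",a);cv2.imwrite("pics/side3.png",s)
w=cv2.resize(a[90:430,150:490],(600,600),interpolation=cv2.INTER_CUBIC)
sd=cv2.resize(s[130:280,250:350],(200,300),interpolation=cv2.INTER_CUBIC)
v=np.zeros((600,800,3),np.uint8);v[:,:600]=w;v[:300,600:]=sd;v[300:,600:]=cv2.resize(top[200:320,200:280],(200,300),interpolation=cv2.INTER_CUBIC)
cv2.imwrite("pics/v3.png",v)
print(o["clock"],t,np.degrees(np.arctan2(m[1,1],m[0,1])),o["ft_force"],o["torque"],o["joint_pos"])
E
```

```text
7.7 [0.5779988  0.15476752 0.15453854] 79.93189045427589 [-0.68120725  0.16002138 -1.87235663] [-0.04333656  0.00562711  0.04590223] [ 0.33823402  0.46629339 -0.87154309  1.59688852  0.37058978  1.25282861
  0.79694478]
```

View pics/v3.png

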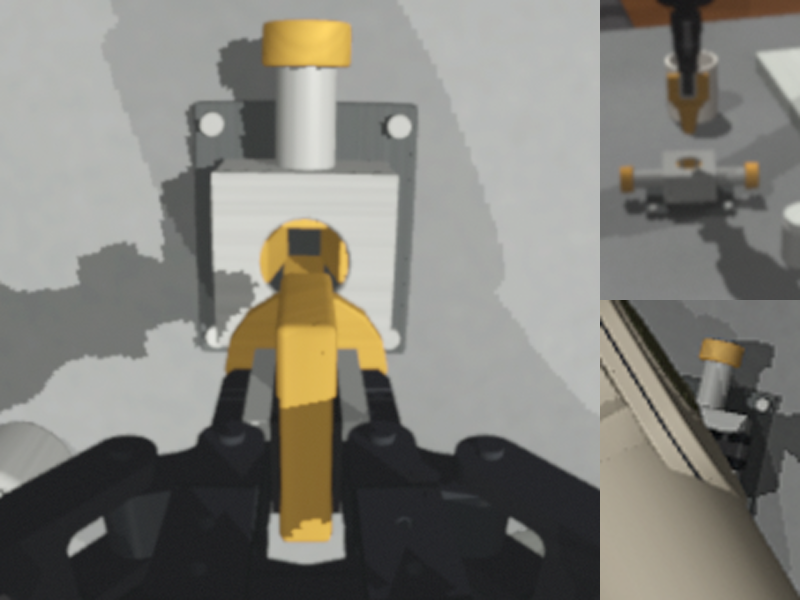

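The wrist crop shows the block's far top edge from (213,172) to (399,174) and the bore at x 260–350, centred near (305,262). The handle top's far edge runs from (278,323) to (336,323) and its near edge is at y=540, x 281–331. The side view shows the plug hanging upright over the block.

```bash
python3 - <<'E'
from h import *
d=np.load("w3.npz");t=d["t"];P=(t,R.from_quat(d["q"]))
f=lambda u,v,z:wray((150+u*340/600-.22,90+v*340/600-.22),z,P)
T=lambda X:(P[1].inv().apply(X-t)).round(4)
hz=t[2]+.0282
h=np.array([f(278,323,hz),f(336,323,hz),f(331,540,hz),f(281,540,hz)])
print("handle(tool)",[T(x) for x in h],"mid",h.mean(0))
e=(h[0]+h[1]-h[2]-h[3]);print(np.linalg.norm(e)/2,np.degrees(np.arctan2(e[1],e[0])))
b=[f(213,172,.055),f(399,174,.055)];e=b[0]-b[1];L=np.linalg.norm(e);n=np.array([e[1],-e[0],0])/L
print("edge",b,L,np.degrees(np.arctan2(e[1],e[0])));m=(b[0]+b[1])/2
print("block centre",m+.035*n,m-.035*n)
print("bore far/l/r",f(305,217,.055),f(260,262,.055),f(350,262,.055))
l,r=f(260,262,.055),f(350,262,.055);print("bore mid lr",(l+r)/2,np.linalg.norm(l-r))
bf=f(305,217,.055);dirn=-(bf-np.array([.5775,.155,.055]));print(bf+dirn/np.linalg.norm(dirn)*.0175)
print([T(x) for x in(m,bf)])
E
```

```text
handle(tool) [array([ 0.0265, -0.0066, -0.0282]), array([ 0.0266,  0.0045, -0.0282]), array([-0.0272,  0.0045, -0.0282]), array([-0.0272, -0.0069, -0.0282])] mid [0.57812473 0.15360541 0.18273854]
0.05374640867152034 169.8044712036941
edge [array([0.53629608, 0.12525634, 0.055     ]), array([0.54922848, 0.19421935, 0.055     ])] 0.07016511887635217 -100.6211270188677
block centre [0.50836192 0.16618883 0.055     ] [0.57716264 0.15328686 0.055     ]
bore far/l/r [0.55960824 0.15637147 0.055     ] [0.5741708 0.1360532 0.055    ] [0.58023553 0.17046865 0.055     ]
bore mid lr [0.57720316 0.15326092 0.055     ] 0.03494573124291827
[0.57705705 0.15503395 0.055     ]
[array([ 0.0356, -0.0013,  0.0995]), array([ 0.0184, -0.0016,  0.0995])]
```

>>> {"op": "step_arm", "data": {"commands": [0,-0.0017,0,-0.02,0,0,0,0,-0.0017,0,-0.045,0,0,0,0,-0.0017,0,-0.07,0,0,0,0,-0.0017,0,-0.09,0,0,0,0,-0.0017,0,-0.105,0,0,0,0,-0.0017,0,-0.115,0,0,0,0,-0.0017,0,-0.119,0,0,0,0,-0.0017,0,-0.119,0,0,0,0,-0.0017,0,-0.119,0,0,0,0,-0.0017,0,-0.119,0,0,0]}}

```text
clock: 9.1
position: [0.5772, 0.1548, 0.0834]
ee_rot: [0.088, 0.996, 0.0, 0.0]
ft_force: [-0.4, 0.5, -2.5]
grip_width: 0.122
grasp_force: 97.6
```

>>> {"op": "step_arm", "data": {"commands": [0,0,0,-0.0007,0,0,0,0,0,0,-0.0014,0,0,0,0,0,0,-0.0021,0,0,0,0,0,0,-0.0028,0,0,0,0,0,0,-0.0035,0,0,0,0,0,0,-0.0042,0,0,0,0,0,0,-0.0049,0,0,0,0,0,0,-0.0055,0,0,0,0,0,0,-0.0055,0,0,0,0,0,0,-0.0055,0,0,0]}}

```text
clock: 10.35
position: [0.577, 0.1547, 0.0799]
ee_rot: [0.088, 0.996, 0.0, 0.0]
ft_force: [-1.2, 0.5, -2.4]
grip_width: 0.119
grasp_force: 97.6
```

>>> {"op": "step_arm", "data": {"commands": [0,0,0,-0.0006,0,0,0,0,0,0,-0.0012,0,0,0,0,0,0,-0.0018,0,0,0,0,0,0,-0.0024,0,0,0,0,0,0,-0.003,0,0,0,0,0,0,-0.0036,0,0,0,0,0,0,-0.0042,0,0,0,0,0,0,-0.0042,0,0,0,0,0,0,-0.0042,0,0,0,0,0,0,-0.0042,0,0,0]}}

```text
clock: 11.6
position: [0.5754, 0.1547, 0.0777]
ee_rot: [0.088, 0.996, -0.001, -0.001]
ft_force: [-11.6, -2.6, 10.6]
grip_width: 0.118
grasp_force: 120.8
```

>>> {"op": "step_arm", "data": {"commands": [0,0,0,-0.0004,0,0,0,0,0,0,-0.0008,0,0,0,0,0,0,-0.0012,0,0,0,0,0,0,-0.0016,0,0,0,0,0,0,-0.002,0,0,0,0,0,0,-0.0024,0,0,0,0,0,0,-0.0025,0,0,0,0,0,0,-0.0025,0,0,0,0,0,0,-0.0025,0,0,0,0,0,0,-0.0025,0,0,0]}}

```text
clock: 12.85
position: [0.5757, 0.1548, 0.0768]
ee_rot: [0.087, 0.996, -0.001, -0.001]
ft_force: [-12.0, -3.6, 15.0]
grip_width: 0.116
grasp_force: 121.3
```

>>> {"op": "step_arm", "data": {"commands": [0,0,0,0.003,0,0,0,0,0,0,0.004,0,0,0,0,-0.002,-0.0004,0.004,0,0,0,0,-0.0033,-0.0008,0.004,0,0,0,0,-0.0033,-0.0008,0.003,0,0,0,0,-0.0033,-0.0008,0.002,0,0,0,0,-0.0033,-0.0008,0.001,0,0,0,0,-0.0033,-0.0008,0.0005,0,0,0,0,-0.0033,-0.0008,0.0005,0,0,0,0,-0.0033,-0.0008,0.0005,0,0,0]}}

```text
clock: 14.1
position: [0.5753, 0.1546, 0.0772]
ee_rot: [0.088, 0.996, 0.0, 0.0]
ft_force: [-5.4, -1.4, 11.5]
grip_width: 0.115
grasp_force: 120.9
```

>>> {"op": "step_arm", "data": {"commands": [0,0,0,0.003,0,0,0,0,0,0,0.004,0,0,0,0,-0.001,-0.0003,0.004,0,0,0,0,-0.002,-0.0006,0.004,0,0,0,0,-0.002,-0.0006,0.002,0,0,0,0,-0.002,-0.0006,0.001,0,0,0,0,-0.002,-0.0006,0,0,0,0,0,-0.002,-0.0006,-0.001,0,0,0,0,-0.002,-0.0006,-0.0015,0,0,0,0,-0.002,-0.0006,-0.0015,0,0,0]}}

```text
clock: 15.35
position: [0.5746, 0.1542, 0.0767]
ee_rot: [0.088, 0.996, 0.0, 0.001]
ft_force: [-0.9, -0.6, 11.9]
grip_width: 0.113
grasp_force: 121.3
```

```bash
python3 - <<'E'
from h import *
o=get_obs();t,Rw=wpose();m=Rw.as_matrix();np.savez("w4",t=t,q=Rw.as_quat())
a=camera("wrist")[:,:,::-1];s=camera("side")[:,:,::-1]
v=np.zeros((600,800,3),np.uint8);v[:,:480]=cv2.resize(a[90:430,184:456],(480,600),interpolation=cv2.INTER_CUBIC)
v[:480,480:]=cv2.resize(s[150:270,255:335],(320,480),interpolation=cv2.INTER_CUBIC)
cv2.imwrite("pics/v4.png",v)
print(o["clock"],t,m.round(4),o["ft_force"],o["torque"])
E
```

```text
15.35 [0.57463712 0.15420744 0.07665973] [[-9.846e-01  1.748e-01  2.100e-03]
 [ 1.748e-01  9.846e-01  1.000e-04]
 [-2.000e-03  5.000e-04 -1.000e+00]] [-0.88421589 -0.62430194 11.88570007] [ 0.12789883  0.01262582 -0.01885171]
```

View pics/v4.png

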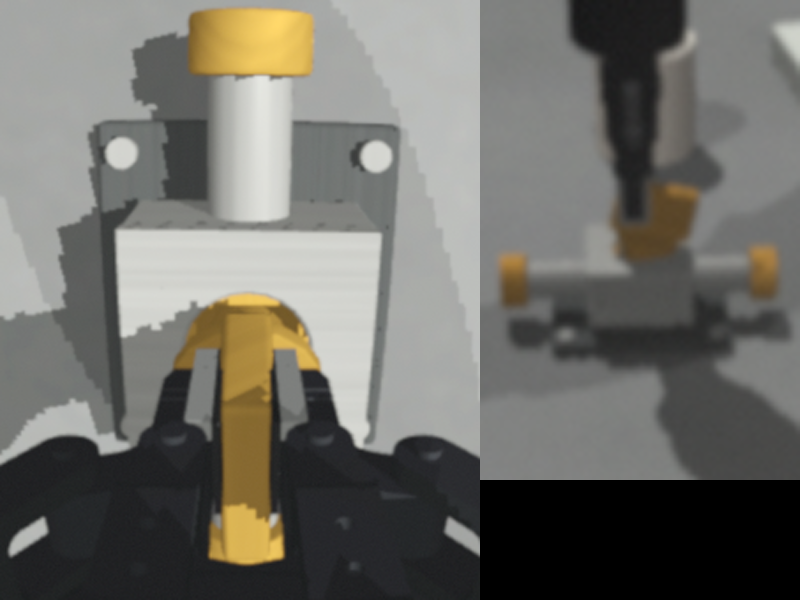

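The plug looks tilted in the grip: in the side crop the handle end leans from (690,225) to (697,186). I'll check this by overlaying model outlines on the view.

```bash
cat >> h.py <<'E'
def plug_pts(o,yaw,tilt,axis="y"):
    """outline pts of handle box corners and collar rings, tilt about plug y (deg) around grasp z=+40mm+.. """
    Rw=R.from_euler("z",yaw,degrees=True)*R.from_euler("y",tilt,degrees=True)
    box=np.array([[sx*.027,sy*.006,z] for z in(.046,.082) for sx,sy in((-1,-1),(1,-1),(1,1),(-1,1))])
    th=np.linspace(0,2*np.pi,40);ring=[np.c_[.021*np.cos(th),.021*np.sin(th),0*th+z] for z in(.04,.046)]
    g=np.array([0,0,.0728]) # grasp point in plug frame
    f=lambda P:Rw.apply(P-g)+o
    return f(box),[f(r) for r in ring]
E
python3 - <<'E'
from h import *
t,Rw=wpose();s=camera("side")[:,:,::-1].copy();cv2.imwrite("pics/side4.png",s);cv2.imwrite("pics/w4raw.png",camera("wrist")[:,:,::-1])
gp=t+np.array([0,0,.019]);Z=8;x0,y0=258,175;S=s[y0:y0+70,x0:x0+48]
big=cv2.resize(S,None,fx=Z,fy=Z,interpolation=cv2.INTER_CUBIC);out=[]
for tilt in(0,-8):
    im=big.copy();box,rings=plug_pts(gp,-10,tilt)
    q=lambda P:np.int32([(w2pix("side",X)-[x0,y0]+.5)*Z for X in P])
    b=q(box)
    for i,j in((0,1),(1,2),(2,3),(3,0),(4,5),(5,6),(6,7),(7,4),(0,4),(1,5),(2,6),(3,7)):cv2.line(im,tuple(map(int,b[i])),tuple(map(int,b[j])),(0,0,255) if i<4 else(0,255,0),1)
    for r in rings:cv2.polylines(im,[q(r)],True,(255,0,0),1)
    e=q([[*( R.from_euler("z",-10,degrees=True).apply([sx*.035,sy*.035,0])+[.5773,.1545,0])[:2],.0538] for sx,sy in((-1,-1),(1,-1),(1,1),(-1,1))])
    cv2.polylines(im,[e],True,(255,255,0),1);out.append(im)
cv2.imwrite("pics/ov.png",np.hstack(out))
E
```

```text
(no output)
```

View pics/ov.png

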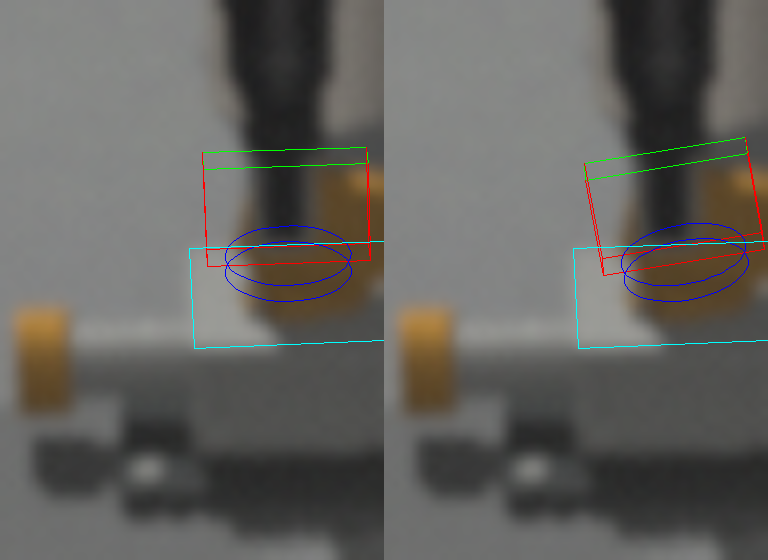

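The plug has slipped in the pads, sitting about 10 mm toward +x and low. I'll first relax the push, let go so it settles in the taper, and look again.

>>> {"op": "step_arm", "data": {"commands": [0,0,0,0.001,0,0,0,0,0,0,0.0015,0,0,0,0,0,0,0.0015,0,0,0,40,0,0,0.0015,0,0,0,40,0,0,0.0015,0,0,0,40,0,0,0.0015,0,0,0,40,0,0,0.02,0,0,0,40,0,0,0.07,0,0,0,40,0,0,0.12,0,0,0,40,0,0,0.14,0,0,0], "squeeze": 60}}

```text
clock: 16.8
position: [0.5745, 0.1543, 0.1615]
ee_rot: [0.088, 0.996, 0.0, 0.001]
ft_force: [-0.3, 0.6, 0.4]
grip_width: 0.47
grasp_force: 0.0
```

```bash
python3 - <<'E'
from h import *
camera("top");camera("top")
o=get_obs();t,Rw=wpose();m=Rw.as_matrix();np.savez("w5",t=t,q=Rw.as_quat())
a=camera("wrist")[:,:,::-1];s=camera("side")[:,:,::-1]
v=np.zeros((600,800,3),np.uint8);v[:,:440]=cv2.resize(a[125:425,213:433],(440,600),interpolation=cv2.INTER_CUBIC)
v[:600,440:]=cv2.resize(s[170:270,262:322],(360,600),interpolation=cv2.INTER_CUBIC)
cv2.imwrite("pics/v5.png",v)
print(o["clock"],t,m.round(4),o["ft_force"],o["torque"])
E
```

```text
16.9 [0.57436189 0.15406109 0.16042422] [[-9.846e-01  1.750e-01  2.000e-03]
 [ 1.750e-01  9.846e-01  2.000e-04]
 [-2.000e-03  6.000e-04 -1.000e+00]] [-0.22140376  0.86722121 -0.7412747 ] [-0.0229589  -0.00928559  0.04650732]
```

View pics/v5.png

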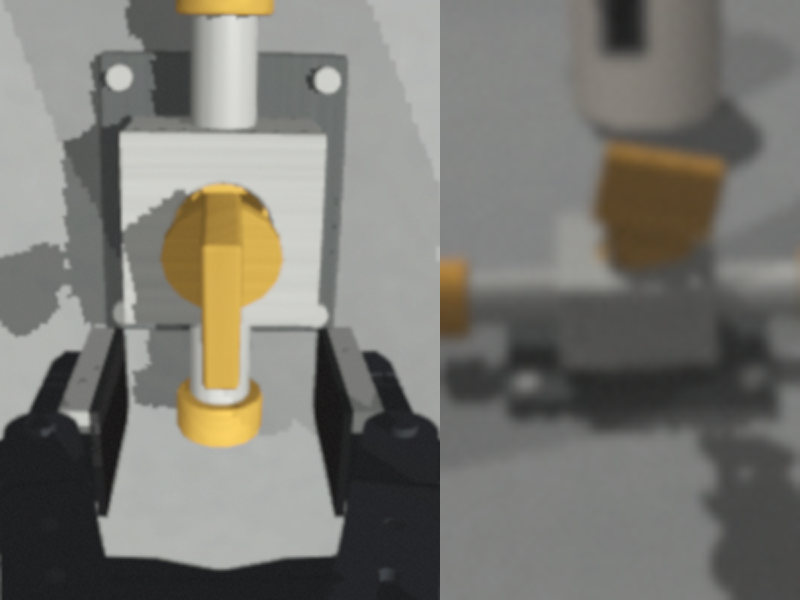

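The plug is in the bore but leaning toward +x. In the side view (right half) the handle top runs from (610,144) to (723,156). In the wrist view (left half) the top-face corners are (204,246), (241,246), (239,388) and (204,388), with the end-face bottom at y≈193. I'll fit its pose to these points.

```bash
cat > fit.py <<'E'
from h import *
from scipy.optimize import least_squares
def w2wrist(X,P):
    p=camera_params("wrist");K=p["mtx"];T=np.linalg.inv(p["tool_from_camera"]);q=P[1].inv().apply(np.array(X)-P[0]);q=T[:3,:3]@q+T[:3,3]
    r=np.hypot(q[0],q[1]);a=np.arctan2(r,q[2]);return np.array([K[0,2]+K[0,0]*a*q[0]/r,K[1,2]+K[1,1]*a*q[1]/r])
if __name__=="__main__":
    d=np.load("w5.npz");P=(d["t"],R.from_quat(d["q"]))
    W=lambda u,v:np.array([213+u/2-.25,125+v/2-.25]);S=lambda u,v:np.array([262+(u-440)/6-.4,170+v/6-.4])
    # plug frame: yaw -10, so -x end is far in wrist view; wrist right = +y
    A,B=.027,.006
    wp=[((-A,-B,.082),W(204,246)),((-A,B,.082),W(241,246)),((A,B,.082),W(239,388)),((A,-B,.082),W(204,388)),((-A,-B,.046),W(206,193)),((-A,B,.046),W(238,193)),((0,-.021,.046),W(163,258)),((0,.021,.046),W(282,258))]
    sp=[((-A,B,.082),S(610,144)),((A,B,.082),S(723,156)),((A,-B,.082),S(722,170))]
    def model(v,X):
        return (R.from_euler("z",v[3])*R.from_euler("y",v[4])*R.from_euler("x",v[5])).apply(X)+v[:3]
    def res(v):
        r=[]
        for X,u in wp:r+=list((w2wrist(model(v,X),P)-u)*([.3,.1] if X[0]==0 else [1,1]))
        for X,u in sp:r+=list((w2pix("side",model(v,X))-u))
        # wrist calibration: bias params in v[6:8] px
        r=np.array(r);n=2*len(wp);r[0:n:2]+=v[6];r[1:n:2]+=v[7]
        return np.r_[r,v[6:8]*.3]
    f=least_squares(res,[.577,.154,.02,np.radians(-10),.15,0,0,0]);v=f.x
    print("tip",v[:3],"angles",np.degrees(v[3:6]),v[6:],"\nres",f.fun.round(1))
    for h in(.04,.0728,.082):print(h,model(v,(0,0,h)))
E
python3 fit.py
```

```text
tip [0.57666147 0.15293943 0.01804307] angles [-10.12531777  11.37259772  -0.03077348] [-0.18809741  0.05180224] 
res [-1.3 -0.4  1.3 -0.4  0.7  1.2 -0.3  1.1 -1.1 -1.   1.2 -1.  -0.4  0.2
 -0.   0.2  0.1  0.3  1.4  1.2  1.8  1.  -0.1  0. ]
0.04 [0.58442994 0.15157393 0.05725769]
0.0728 [0.59080009 0.15045423 0.08941368]
0.082 [0.59258684 0.15014017 0.09843304]
```

Fit: the plug leans 11.4° toward +x, with its tip at about (0.577, 0.153, 0.018). I'll tilt the tool to match, regrip, lift it free, set it upright and recentre it.

>>> {"op": "step_arm", "data": {"commands": [40,0.02,-0.003,-0.015,0.005,0.03,0,40,0.0447,-0.003,-0.0315,0.011,0.0624,0,40,0.0447,-0.0035,-0.0315,0.011,0.0624,0,40,0.039,-0.003,-0.06,0.011,0.0624,0,40,0.033,-0.003,-0.09,0.011,0.0624,0,40,0.027,-0.0025,-0.12,0.011,0.0624,0,40,0.022,-0.0025,-0.1455,0.011,0.0624,0,40,0.022,-0.0025,-0.1455,0.011,0.0624,0,40,0.022,-0.0025,-0.1455,0.011,0.0624,0,40,0.022,-0.0025,-0.1455,0.011,0.0624,0], "squeeze": 120}}

```text
clock: 18.25
position: [0.5875, 0.1526, 0.0726]
ee_rot: [0.087, 0.991, 0.009, -0.098]
ft_force: [0.8, -0.5, -0.0]
grip_width: 0.472
grasp_force: 0.0
```

>>> {"op": "step_arm", "data": {"commands": [0,0,0,0,0,0,0,0,0,0,0,0,0,0,0,0,0,0,0,0,0,0,0,0,0,0,0,0,0,0,0,0,0,0,0,0,0,0,0,0,0,0,0,0,0,0,0,0,0,0,0,0,0,0,0,0,0,0,0,0,0,0,0,0,0,0,0,0,0,0]}}

```text
clock: 19.5
position: [0.5871, 0.1524, 0.072]
ee_rot: [0.087, 0.991, 0.009, -0.099]
ft_force: [1.0, -0.6, 1.2]
grip_width: 0.118
grasp_force: 117.1
```

>>> {"op": "step_arm", "data": {"commands": [0,0.002,0,0.01,0,0,0,0,0.005,-0.001,0.025,0,0,0,0,0.008,-0.0015,0.042,0,0,0,0,0.002,0,0.045,-0.0025,-0.015,0,0,-0.005,0.001,0.047,-0.005,-0.03,0,0,-0.011,0.002,0.049,-0.008,-0.046,0,0,-0.018,0.0035,0.051,-0.011,-0.0624,0,0,-0.018,0.0035,0.051,-0.011,-0.0624,0,0,-0.018,0.0035,0.051,-0.011,-0.0624,0,0,-0.018,0.0035,0.051,-0.011,-0.0624,0]}}

```text
clock: 20.75
position: [0.5766, 0.1542, 0.1024]
ee_rot: [0.088, 0.996, 0.0, -0.0]
ft_force: [-0.3, 0.3, -1.7]
grip_width: 0.114
grasp_force: 117.7
```

```bash
python3 - <<'E'
from h import *
o=get_obs();t,Rw=wpose();m=Rw.as_matrix();np.savez("w6",t=t,q=Rw.as_quat())
a=camera("wrist")[:,:,::-1];s=camera("side")[:,:,::-1];cv2.imwrite("pics/w6raw.png",a);cv2.imwrite("pics/s6raw.png",s)
v=np.zeros((600,800,3),np.uint8);v[:,:440]=cv2.resize(a[125:425,213:433],(440,600),interpolation=cv2.INTER_CUBIC)
v[:600,440:]=cv2.resize(s[160:260,262:322],(360,600),interpolation=cv2.INTER_CUBIC)
cv2.imwrite("pics/v6.png",v)
print(o["clock"],t,m.round(4),o["ft_force"],o["torque"],o["grip_width"])
# brass extent in the side view: upper part of handle
hsv=cv2.cvtColor(np.ascontiguousarray(s[150:262,255:330]),cv2.COLOR_BGR2HSV);mk=cv2.inRange(hsv,(8,100,50),(30,255,255))
for y in range(0,112,3):
    xs=np.flatnonzero(mk[y]);
    if len(xs):print(y+150,''.join('#' if k else '.' for k in mk[y]))
E
```

```text
20.75 [0.57661371 0.15424624 0.10242259] [[-9.845e-01  1.756e-01 -8.000e-04]
 [ 1.756e-01  9.845e-01  4.000e-04]
 [ 9.000e-04  3.000e-04 -1.000e+00]] [-0.34616     0.26633649 -1.74624597] [-0.04187877  0.01454514 -0.05118587] 0.11432486244337409
186 ............................#######.........####...........................
189 .............................#####..........####...........................
192 .............................#####..........####...........................
195 .............................#####..........####...........................
198 ...............................###############.............................
201 .................................###########...............................
204 ...................................#######.................................
207 ...................................######..................................
210 ...................................#######.................................
213 ........##..........................######..........................######.
216 .....######.........................................................######.
219 ......#####.........................................................######.
222 ......#####.........................................................#####..
225 ........#..................................................................
```

```bash
python3 - <<'E'
from h import *
for X in[(.5766,.1542,.128),(.5766,.1542,.09),(.5766,.1542,.05),(.5775,.1545,.032)]:print(X,w2pix("side",X))
c=np.array([.5772,.1545,.032]);d=R.from_euler("z",-10,degrees=True).apply([.084,0,0])
print([w2pix("side",c+s*d) for s in(-1,1)])
s=cv2.imread("pics/s6raw.png");hsv=cv2.cvtColor(s,cv2.COLOR_BGR2HSV);mk=cv2.inRange(hsv,(8,100,50),(30,255,255))
for x0,x1,y0,y1 in[(255,270,205,235),(318,335,205,235),(280,310,183,197),(280,310,198,203),(284,300,204,215)]:
    ys,xs=np.nonzero(mk[y0:y1,x0:x1]);print(xs.mean()+x0,ys.mean()+y0,(xs.min()+xs.max())/2+x0)
# wrist: handle columns
w=cv2.imread("pics/w6raw.png");hw=cv2.cvtColor(w,cv2.COLOR_BGR2HSV);mw=cv2.inRange(hw,(15,120,90),(32,255,255))
for y in range(190,440,6):print(y,''.join('#' if k else '.' for k in mw[y,270:370:2]))
print(hw[250:420:10,323,2])
E
```

```text
(0.5766, 0.1542, 0.128) [293.73609539 186.24685636]
(0.5766, 0.1542, 0.09) [294.06131519 199.25106683]
(0.5766, 0.1542, 0.05) [294.39335119 212.52782882]
(0.5775, 0.1545, 0.032) [294.84060677 218.27606672]
[array([263.53891276, 219.47396719]), array([325.6388153 , 217.11621691])]
262.8225806451613 218.67741935483872 262.5
325.463768115942 216.57971014492753 325.5
292.3942307692308 190.83653846153845 292.5
293.0 199.7704918032787 293.0
292.95522388059703 208.46268656716418 293.0
190 ..................................................
196 ..................................................
202 ..................................................
208 ..................................................
214 ..................................................
220 ..................................................
226 ..................................................
232 ..................................................
238 ..................................................
244 ..................##################..............
250 ...............########################...........
256 ........
[... 1062 characters left out ...]
#########................
376 ....................##############................
382 .................####################.............
388 ..................################................
394 ..................................................
400 ..................................................
406 ..................................................
412 ..................................................
418 ..................................................
424 ..................................................
430 ..................................................
436 ..................................................
[143 145 174 223 223 224 224 224 136 137 135 137 136 135 225 181  66]
```

>>> {"op": "step_arm", "data": {"commands": [0,0.0017,0.0005,-0.008,0,0,0,0,0.0017,0.0005,-0.016,0,0,0,0,0.0017,0.0005,-0.024,0,0,0,0,0.0017,0.0005,-0.029,0,0,0,0,0.0017,0.0005,-0.031,0,0,0,0,0.0017,0.0005,-0.032,0,0,0,0,0.0017,0.0005,-0.033,0,0,0,0,0.0017,0.0005,-0.034,0,0,0,0,0.0017,0.0005,-0.034,0,0,0,0,0.0017,0.0005,-0.034,0,0,0]}}

```text
clock: 22.1
position: [0.5775, 0.1548, 0.0823]
ee_rot: [0.088, 0.996, 0.0, 0.0]
ft_force: [3.7, -1.3, 1.7]
grip_width: 0.114
grasp_force: 117.8
```

>>> {"op": "step_arm", "data": {"commands": [0,0,0,-0.0003,0,0,0,0,0,0,-0.0006,0,0,0,0,0,0,-0.0009,0,0,0,0,0,0,-0.0012,0,0,0,0,0,0,-0.0015,0,0,0,0,0,0,-0.0018,0,0,0,0,0,0,-0.0021,0,0,0,0,0,0,-0.0024,0,0,0,0,0,0,-0.0024,0,0,0,0,0,0,-0.0024,0,0,0]}}

```text
clock: 23.35
position: [0.5775, 0.1548, 0.0809]
ee_rot: [0.088, 0.996, 0.0, 0.0]
ft_force: [5.1, -1.3, 2.5]
grip_width: 0.116
grasp_force: 118.0
```

>>> {"op": "step_arm", "data": {"commands": [0,0,0,0.002,0,0,0,0,0.001,-0.0003,0.003,0,0,0,0,0.002,-0.0006,0.003,0,0,0,0,0.002,-0.0006,0.002,0,0,0,0,0.002,-0.0006,0.001,0,0,0,0,0.002,-0.0006,0,0,0,0,0,0.002,-0.0006,-0.0007,0,0,0,0,0.002,-0.0006,-0.0014,0,0,0,0,0.002,-0.0006,-0.0014,0,0,0,0,0.002,-0.0006,-0.0014,0,0,0]}}

```text
clock: 24.6
position: [0.5783, 0.1544, 0.0798]
ee_rot: [0.088, 0.996, -0.0, -0.0]
ft_force: [1.1, -1.3, -1.6]
grip_width: 0.118
grasp_force: 117.7
```

>>> {"op": "step_arm", "data": {"commands": [0,0.0005,-0.0004,-0.0004,0,0,0,0,0.0005,-0.0004,-0.0008,0,0,0,0,0.0005,-0.0004,-0.0012,0,0,0,0,0.0005,-0.0004,-0.0016,0,0,0,0,0.0005,-0.0004,-0.002,0,0,0,0,0.0005,-0.0004,-0.0024,0,0,0,0,0.0005,-0.0004,-0.0028,0,0,0,0,0.0005,-0.0004,-0.0032,0,0,0,0,0.0005,-0.0004,-0.0032,0,0,0,0,0.0005,-0.0004,-0.0032,0,0,0]}}

```text
clock: 25.85
position: [0.5787, 0.1542, 0.0779]
ee_rot: [0.088, 0.996, 0.0, -0.0]
ft_force: [1.1, -0.7, -1.3]
grip_width: 0.116
grasp_force: 117.7
```

>>> {"op": "step_arm", "data": {"commands": [0,0.0004,-0.0002,-0.0004,0,0,0,0,0.0004,-0.0002,-0.0008,0,0,0,0,0.0004,-0.0002,-0.0012,0,0,0,0,0.0004,-0.0002,-0.0016,0,0,0,0,0.0004,-0.0002,-0.002,0,0,0,0,0.0004,-0.0002,-0.0024,0,0,0,0,0.0004,-0.0002,-0.0028,0,0,0,0,0.0004,-0.0002,-0.0032,0,0,0,0,0.0004,-0.0002,-0.0032,0,0,0,0,0.0004,-0.0002,-0.0032,0,0,0]}}

```text
clock: 27.1
position: [0.579, 0.1541, 0.076]
ee_rot: [0.088, 0.996, 0.0, 0.0]
ft_force: [1.3, 0.2, -0.8]
grip_width: 0.118
grasp_force: 117.7
```

>>> {"op": "step_arm", "data": {"commands": [0,0.0003,0,-0.0004,0,0,0,0,0.0003,0,-0.0008,0,0,0,0,0.0003,0,-0.0012,0,0,0,0,0.0003,0,-0.0016,0,0,0,0,0.0003,0,-0.002,0,0,0,0,0.0003,0,-0.0022,0,0,0,0,0.0003,0,-0.0024,0,0,0,0,0.0003,0,-0.0026,0,0,0,0,0.0003,0,-0.0026,0,0,0,0,0.0003,0,-0.0026,0,0,0]}}

```text
clock: 28.35
position: [0.5792, 0.1541, 0.0745]
ee_rot: [0.088, 0.996, 0.0, 0.0]
ft_force: [2.5, -0.8, 0.3]
grip_width: 0.118
grasp_force: 117.9
```

The plug now rests upright in the taper with the handle in line with the pipe. Next I press and start turning, moving the tool on an arc because the plug axis sits about 2 mm off it.

>>> {"op": "step_arm", "data": {"commands": [0,0.0003,0,-0.0006,0,0,0,0,0.0003,0,-0.0012,0,0,0,0,0.0003,0,-0.0018,0,0,0,0,0.0003,-0.0001,-0.0022,0,0,-0.012,0,0.0002,-0.0003,-0.0026,0,0,-0.026,0,0.0001,-0.0004,-0.003,0,0,-0.04,0,0.0001,-0.0006,-0.0034,0,0,-0.054,0,0,-0.0007,-0.0038,0,0,-0.068,0,0,-0.0009,-0.0042,0,0,-0.083,0,0,-0.0009,-0.0042,0,0,-0.083]}}

```text
clock: 29.6
position: [0.5793, 0.1534, 0.0721]
ee_rot: [0.217, 0.976, -0.0, 0.0]
ft_force: [2.8, -1.5, 1.3]
grip_width: 0.121
grasp_force: 118.2
```

```bash
cat > st.py <<'E'
from h import *
o=get_obs();m=R.from_quat(o["ee_rot"]).as_matrix()
print(o["clock"],o["position"].round(4),"yaw",np.degrees(np.arctan2(m[1,1],m[0,1])).round(1),o["ft_force"].round(1),o["torque"].round(2),o["joint_pos"].round(2))
E
python3 st.py
```

```text
29.6 [0.5793 0.1534 0.0721] yaw 64.9 [ 2.8 -1.5  1.3] [-0.62 -0.55 -0.02] [ 0.27  0.54 -0.78  1.67  0.41  1.1   0.51]
```

>>> {"op": "step_arm", "data": {"commands": [0,0,0,-0.0003,0,0,0,0,0,0,-0.0006,0,0,0,0,0,0,-0.0009,0,0,0,0,0,0,-0.0012,0,0,0,0,0,0,-0.0015,0,0,0,0,0,0,-0.0015,0,0,0,0,0,0,-0.0015,0,0,0,0,0,0,-0.0015,0,0,0,0,0,0,-0.0015,0,0,0,0,0,0,-0.0015,0,0,0]}}

```text
clock: 30.85
position: [0.5794, 0.1535, 0.0714]
ee_rot: [0.217, 0.976, 0.0, 0.0]
ft_force: [1.1, -4.2, 6.8]
grip_width: 0.117
grasp_force: 119.0
```

```bash
python3 st.py
```

```text
30.85 [0.5794 0.1535 0.0714] yaw 65.0 [ 1.1 -4.2  6.8] [-0.87 -0.26  0.01] [ 0.27  0.54 -0.78  1.67  0.41  1.1   0.51]
```

```bash
python3 - <<'E'
from h import *
s=camera("side")[:,:,::-1];hsv=cv2.cvtColor(np.ascontiguousarray(s),cv2.COLOR_BGR2HSV);mk=cv2.inRange(hsv,(8,100,50),(30,255,255))
for y in range(186,226):print(y,''.join('#' if k else '.' for k in mk[y,255:335]))
t=wpose()[0]
B=np.array([.5772,.1540,0])
for h in(.0533,.0593,.0953):print(h,w2pix("side",B+[0,0,h]))
u=R.from_euler("z",-25,degrees=True).apply([.027,0,0])
print([w2pix("side",B+[0,0,h]+sg*u).round(1) for h in(.062,.098) for sg in(-1,1)])
w=camera("wrist")[:,:,::-1];cv2.imwrite("pics/w7.png",w)
E
```

```text
186 ................................................................................
187 ................................................................................
188 ................................................................................
189 ................................................................................
190 ................................................................................
191 ................................................................................
192 ................................................................................
193 ................................................................................
194 ................................................................................
195 ...............................####.............................................
196 ..............................#####.............................................
197 ..............................#####.........####................................
198 ..............................#####.........#####...........................
[... 1797 characters left out ...]
...#####.........................................................######......
221 ......#####.........................................................######......
222 ......#####.........................................................######......
223 ......#####..........................................................####.......
224 ......#####.....................................................................
225 .......####.....................................................................
0.0533 [294.60106027 211.45595985]
0.0593 [294.5523282  209.48558077]
0.0953 [294.25511412 197.46835187]
[array([284.7, 207.7]), array([304.4, 209.5]), array([284.3, 195.7]), array([304.3, 197.4])]
```

The side mask shows the plug upright: the handle spans columns 285–304 at both top and bottom, as predicted. I'll keep turning with more push.

>>> {"op": "step_arm", "data": {"commands": [0,0,-0.0004,-0.0006,0,0,0,0,0,-0.0005,-0.0012,0,0,0,0,-0.0001,-0.0007,-0.0015,0,0,-0.02,0,-0.0002,-0.0009,-0.0018,0,0,-0.04,0,-0.0003,-0.0011,-0.0021,0,0,-0.06,0,-0.0005,-0.0012,-0.0024,0,0,-0.08,0,-0.0006,-0.0014,-0.0027,0,0,-0.1,0,-0.0007,-0.0015,-0.003,0,0,-0.111,0,-0.0007,-0.0015,-0.003,0,0,-0.111,0,-0.0007,-0.0015,-0.003,0,0,-0.111]}}

```text
clock: 32.2
position: [0.5793, 0.1529, 0.0699]
ee_rot: [0.383, 0.924, 0.0, 0.001]
ft_force: [1.6, -3.0, 7.6]
grip_width: 0.122
grasp_force: 119.0
```

```bash
python3 st.py
```

```text
32.2 [0.5793 0.1529 0.0699] yaw 45.0 [ 1.6 -3.   7.6] [-0.75 -0.53  0.06] [ 0.23  0.52 -0.71  1.68  0.37  1.09  0.19]
```

>>> {"op": "step_arm", "data": {"commands": [0,0,-0.0002,-0.0007,0,0,0,0,0,-0.0002,-0.0014,0,0,0,0,0,-0.0003,-0.0021,0,0,0,0,-0.0001,-0.0004,-0.0024,0,0,-0.02,0,-0.0003,-0.0005,-0.0027,0,0,-0.04,0,-0.0004,-0.0006,-0.003,0,0,-0.06,0,-0.0005,-0.0008,-0.0033,0,0,-0.08,0,-0.0006,-0.0009,-0.0036,0,0,-0.1,0,-0.0007,-0.001,-0.0039,0,0,-0.111,0,-0.0007,-0.001,-0.0039,0,0,-0.111]}}

```text
clock: 33.45
position: [0.5791, 0.1527, 0.068]
ee_rot: [0.537, 0.844, 0.001, 0.001]
ft_force: [0.7, -2.3, 9.6]
grip_width: 0.119
grasp_force: 119.5
```

```bash
python3 st.py
```

```text
33.45 [0.5791 0.1527 0.068 ] yaw 25.0 [ 0.7 -2.3  9.6] [-0.61 -0.38  0.02] [ 0.18  0.5  -0.65  1.68  0.33  1.07 -0.13]
```

>>> {"op": "step_arm", "data": {"commands": [0,0,-0.0001,-0.0005,0,0,0,0,0,-0.0002,-0.001,0,0,0,0,-0.0001,-0.0003,-0.0013,0,0,-0.015,0,-0.0003,-0.0003,-0.0015,0,0,-0.03,0,-0.0004,-0.0004,-0.0017,0,0,-0.045,0,-0.0005,-0.0004,-0.0019,0,0,-0.06,0,-0.0007,-0.0005,-0.0021,0,0,-0.08,0,-0.0009,-0.0005,-0.0023,0,0,-0.1,0,-0.001,-0.0005,-0.0025,0,0,-0.111,0,-0.001,-0.0005,-0.0025,0,0,-0.111]}}

```text
clock: 34.7
position: [0.5795, 0.1525, 0.0673]
ee_rot: [0.675, 0.738, 0.002, 0.001]
ft_force: [2.8, -2.7, 14.3]
grip_width: 0.119
grasp_force: 120.1
```

```bash
python3 st.py
```

```text
34.7 [0.5795 0.1525 0.0673] yaw 5.0 [ 2.8 -2.7 14.3] [-0.73 -0.7   0.11] [ 0.13  0.48 -0.58  1.69  0.3   1.06 -0.46]
```

>>> {"op": "step_arm", "data": {"commands": [0,-0.0001,0,-0.0001,0,0,-0.012,0,-0.0002,0,-0.0002,0,0,-0.024,0,-0.0003,0,-0.0003,0,0,-0.036,0,-0.0004,0,-0.0004,0,0,-0.048,0,-0.0005,0,-0.0005,0,0,-0.06,0,-0.0006,0,-0.0006,0,0,-0.072,0,-0.0007,0,-0.0007,0,0,-0.085,0,-0.0007,0,-0.0007,0,0,-0.085,0,-0.0007,0,-0.0007,0,0,-0.085,0,-0.0007,0,-0.0007,0,0,-0.085]}}

```text
clock: 35.95
position: [0.5794, 0.1525, 0.0672]
ee_rot: [0.767, 0.641, 0.002, 0.001]
ft_force: [3.8, -1.8, 14.9]
grip_width: 0.124
grasp_force: 120.3
```

```bash
python3 st.py;python3 - <<'E'
from h import *
s=camera("side")[:,:,::-1];hsv=cv2.cvtColor(np.ascontiguousarray(s),cv2.COLOR_BGR2HSV);mk=cv2.inRange(hsv,(8,100,50),(30,255,255))
for y in range(190,220):print(y,''.join('#' if k else '.' for k in mk[y,280:312]))
E
```

```text
35.95 [0.5794 0.1525 0.0672] yaw -10.2 [ 3.8 -1.8 14.9] [-0.85 -0.76  0.16] [ 0.09  0.47 -0.53  1.69  0.27  1.05 -0.71]
190 ................................
191 ................................
192 ................................
193 .............###................
194 ............######..............
195 ............######..............
196 ............######..............
197 .............#####..............
198 .............#####..............
199 .............#####..............
200 .............####...............
201 .............####...............
202 .............####...............
203 .............####...............
204 ..............###...............
205 ..............###...............
206 ..............###...............
207 ..............####..............
208 .........###.#####.###..........
209 ........##############..........
210 ........##############..........
211 ........##############..........
212 .........#############..........
213 ..........##########............
214 ............######..............
215 ................................
216 ................................
217 ................................
218 ................................
219 ................................
```

>>> {"op": "step_arm", "data": {"commands": [0,0,0,0,0,0,0.035,0,0.0003,0,0,0,0,0.07,0,0.0007,0,0,0,0,0.105,0,0.001,0,0,0,0,0.13,0,0.001,0,0,0,0,0.13,0,0.0007,0,0,0,0,0.095,0,0.0004,0,0,0,0,0.06,0,0.0002,0,0,0,0,0.03,0,0,0,0,0,0,0,0,0,0,0,0,0,0]}}

```text
clock: 37.25
position: [0.5792, 0.1526, 0.0672]
ee_rot: [0.768, 0.641, 0.002, 0.001]
ft_force: [2.4, -2.2, 15.9]
grip_width: 0.116
grasp_force: 120.3
```

```bash
python3 st.py
```

```text
37.25 [0.5792 0.1526 0.0672] yaw -10.3 [ 2.4 -2.2 15.9] [-0.85 -0.58 -0.07] [ 0.09  0.47 -0.53  1.69  0.27  1.05 -0.71]
```

>>> {"op": "step_arm", "data": {"commands": [0,0,0,0,0,0,0,0,0,0,0,0,0,0,0,0,0,0,0,0,0,0,0,0,0,0,0,0,0,0,0,0,0,0,0,0,0,0,0,0,0,0,0,0,0,0,0,0,0,0,0,0,0,0,0,0,0,0,0,0,0,0,0,0,0,0,0,0,0,0]}}

```text
clock: 38.5
position: [0.5792, 0.1526, 0.0672]
ee_rot: [0.767, 0.641, 0.002, 0.001]
ft_force: [2.1, -1.5, 15.5]
grip_width: 0.121
grasp_force: 120.3
```

>>> {"op": "step_arm", "data": {"commands": [0,0,0,0.0008,0,0,0,0,0,0,0.0016,0,0,0,0,0,0,0.0024,0,0,0,0,0,0,0.0024,0,0,0,0,0,0,0.0024,0,0,0,40,0,0,0.0024,0,0,0,40,0,0,0.0024,0,0,0,40,0,0,0.0024,0,0,0,40,0,0,0.0024,0,0,0,40,0,0,0.0024,0,0,0]}}

```text
clock: 39.75
position: [0.5772, 0.1518, 0.0663]
ee_rot: [0.767, 0.641, -0.0, -0.0]
ft_force: [0.8, 0.4, 0.4]
grip_width: 0.47
grasp_force: 0.0
```

>>> {"op": "step_arm", "data": {"commands": [40,0,0,0.02,0,0,0,40,0,0,0.06,0,0,0,40,0,0,0.11,0,0,0,40,0,0,0.16,0,0,0,40,0,0,0.18,0,0,0,40,0,0,0.18,0,0,0,40,0,0,0.18,0,0,0,40,0,0,0.18,0,0,0,40,0,0,0.18,0,0,0,40,0,0,0.18,0,0,0]}}

```text
clock: 41.0
position: [0.5772, 0.1517, 0.1741]
ee_rot: [0.767, 0.641, -0.0, -0.0]
ft_force: [-0.1, 0.9, 1.2]
grip_width: 0.466
grasp_force: 0.0
```

```bash
python3 st.py; python3 - <<'E'
from h import *
t,Rw=wpose();np.savez("w8",t=t,q=Rw.as_quat())
a=camera("wrist")[:,:,::-1];s=camera("side")[:,:,::-1]
v=np.zeros((600,800,3),np.uint8);v[:,:440]=cv2.resize(a[125:425,213:433],(440,600),interpolation=cv2.INTER_CUBIC)
v[:600,440:]=cv2.resize(s[170:270,262:322],(360,600),interpolation=cv2.INTER_CUBIC)
cv2.imwrite("pics/v8.png",v)
E
```

```text
41.0 [0.5772 0.1517 0.1741] yaw -10.2 [-0.1  0.9  1.2] [0.03 0.05 0.04] [ 0.12  0.36 -0.56  1.59  0.2   1.25 -0.66]
```

View pics/v8.png

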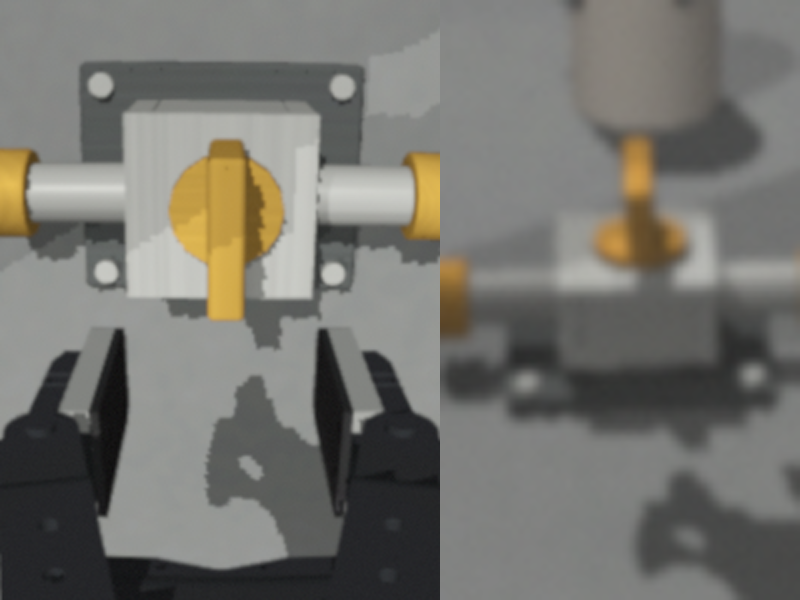

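The final view shows the handle upright and square across the pipe: it runs from (226,158) to (226,320) with the pipe horizontal. The collar lies on the block top, the gripper is clear, and rocking at 15 N gave no further descent. I'm handing in.

```bash
python3 -c "
from workcell import *
print(hand_in())"
```

```text
the job is handed in; nothing more can be done
None
```

The plug is in the bore with its handle square across the pipe; I pressed and rocked it at about 15 N until it sank no further, let go, and handed in at about 41 s. Its first lowering went in tilted, so I let go, regripped and set it upright before pressing; the collar looks flush, but the pictures can't settle the last millimetre.

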